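# Close the tumbler barrel: four wing knobs in star order

### The job

Two polishing-tumbler barrels stand on the jeweller's bench; the grey one is already closed, the blue one still needs the last tightening pass on its lid. Turn the blue barrel's four wing knobs clockwise until fully tight (each knob's white mark points at the middle of the lid), in star order so the lid seals evenly: the red knob first, then the black knob straight across from it, then the remaining two, one after the other, in either order. Then let go.

Things in the scene. Friction and masses are not known exactly. Their poses are not given: they have to be found in the camera images.
- barrel: blue round barrel, 196 mm across, fixed upright on the bench; flat lid 194 mm across, its top 114 mm above the bench, in its middle a blue disc 80 wide, 3 mm high, and around it four wing knobs, each on a washer 34 wide, 5 mm high. Origin: underside centre; z up, x towards the red knob (+y is left, -y right). The grey barrel is alike, its centre at least 300 mm away, its knobs are fixed.
- knob_red (a joint): The red knob at (+72, 0) mm of the barrel's frame: upright bar 44 long, 14 thick, from 119 to 152 mm above the bench; turns about its vertical middle axis. Value in rad: 0 = fully tight (hard stop; bar along the lid's radius, white mark on its top towards the lid's middle), positive = anticlockwise from there seen from above (starts 0.6 to 1.2, stop at 1.4). Stays where left (0.06 N m), does not rise or sink.
- knob_across (a joint): The black knob at (-72, 0) mm (straight across from the red one) of the barrel's frame: upright bar 44 long, 14 thick, from 119 to 152 mm above the bench; turns about its vertical middle axis. Value in rad: 0 = fully tight (hard stop; bar along the lid's radius, white mark on its top towards the lid's middle), positive = anticlockwise from there seen from above (starts 0.6 to 1.2, stop at 1.4). Stays where left (0.06 N m), does not rise or sink.
- knob_left (a joint): The black knob at (0, +72) mm of the barrel's frame: upright bar 44 long, 14 thick, from 119 to 152 mm above the bench; turns about its vertical middle axis. Value in rad: 0 = fully tight (hard stop; bar along the lid's radius, white mark on its top towards the lid's middle), positive = anticlockwise from there seen from above (starts 0.6 to 1.2, stop at 1.4). Stays where left (0.06 N m), does not rise or sink.
- knob_right (a joint): The black knob at (0, -72) mm of the barrel's frame: upright bar 44 long, 14 thick, from 119 to 152 mm above the bench; turns about its vertical middle axis. Value in rad: 0 = fully tight (hard stop; bar along the lid's radius, white mark on its top towards the lid's middle), positive = anticlockwise from there seen from above (starts 0.6 to 1.2, stop at 1.4). Stays where left (0.06 N m), does not rise or sink.

How it is judged:
By the outcome, as a careful person would: the job done as asked, in the order asked, and still so for the second after the job is handed in, with the robot touching nothing.
It also fails if it takes over 64 s, if anything falls off the work surface, if the arm or the gripper's body presses on something with over 40 N, if the wrist force passes 120 N, or if a joint passes its speed limit or range.

### The arm

A 7-joint arm with a two-finger parallel gripper is mounted at the origin on the work surface. World frame = base frame: x ahead of the robot, y to its left, z up, the work surface at z = 0. Lengths are in m, angles in rad, forces in N, time in s.
With the tool pointing down it reaches from about 0.425 to 0.925 m from the base axis. Payload 6.8 kg.
Tool frame: the origin (TCP) lies on the centre line of the jaws, within the pads' length; the fingertips stand bot.tip_reach ahead of it and the grasp point (between the pads) lies 3 mm ahead of it (bot.tip_reach is the distance from the TCP to the fingertips, in m); z points along the fingers, y is the line along which they close (so a half turn about z gives the same grasp; the last joint's range is limited). The gripper opens to 85 mm and grips with 20 to 120 N. Pads are 22 mm wide; open, the fingers measure 114 mm over their backs; the gripper's body (76 mm by 85 mm) begins 54 mm behind the grasp point. The pads swing forward as they close: fully open they stand 13 mm farther back than shut.
Start: joints at [1.061, 0.477, 0.022, 1.555, -0.011, 1.109, -0.083], TCP at [0.264, -0.621, 0.253] pointing down, gripper open.
Joint ranges: [-2.96, 2.96], [-0.34, 2.1], [-1.41, 1.46], [0.24, 2.44], [-1.37, 4.51], [0.17, 1.92], [-2.96, 2.96]. Speed limits (rad/s): [2.39, 2.39, 3.14, 3.14, 3.14, 3.14, 3.14].

### API

Orientations are given as a unit quaternion [w, x, y, z].
In Python, from station import bot gives the robot as it stands.
- The arm moves only by the tool jog_arm, never from a script. Its argument "deltas" is a list of rows, each a list of 7 numbers: the shift along the world's x, y, z in m, then the turn, a rotation vector about the world's x, y, z in rad, then the opening, from 0 (shut) to 1 (fully open). In form: [[x, y, z, rx, ry, rz, grip], ...]. A call has 1 to 10 rows; each row shifts and turns the commanded pose from where the row before left it; what a row does not reach is not made up. A row lasts 1/10 s, in which the tool goes at most 50 mm and 8.59 degrees, less where a joint would pass 70% of its speed; a pose out of reach is approached as far as the arm can. A call with a gripper value outside its range is refused whole. The fingers move at their own pace and stop on an object; "newtons" is the grip in N (left out, the last holds). Time passes only in rows, so rows that do not move let the fingers close. It gives the time, the measured TCP pose, the force, the opening and the grip force at its end, in the units of the state.
- bot.get_obs(): the state, without advancing time (a new reading comes with each control period).
- bot.read_camera(name): name is "side" or "top"; returns a dict with "img" (384x512x3 uint8, red, green, blue), "K" (3x3 intrinsics, pixels), "eye" and "attitude" of the camera in the world. Camera axes: x right, y down, z forward; pixel columns grow to the right and rows downward; lengths in m; the calibration is good to about 2 mm. A picture is of the moment at which its call begins. There is no depth.
- bot.hand_in(): hands the job in; it is judged then, once.
The state is a dict: "t": time; "q": joint angles; "joint_vel": joint speeds; "joint_torque": joint torques, N m; "eef_pos": TCP position; "tool_rot": TCP orientation; "contact_force": force on the tool from outside, world axes, zero at the start; "torque": the same for the moment, N m; "gripper_width": opening from 0.0 (shut) to 1.0 (fully open); "grasp_force": force on a finger pad.
Only numpy, scipy, OpenCV 4.12 (cv2) and the standard library are available. Lean on these libraries where they do the work, as an engineer would, in place of code of your own. Each camera call takes 0.05 s, during which the arm holds its last target. There are 200 camera calls.

## Working session

There is one attempt and no reset: what is moved stays moved. The work goes in short steps, Python scripts to look and compute and a tool call to move; the robot and the scene stay as the last step left them, time stands still between calls to the robot, and variables do not carry over. Pictures are saved under pics/ and viewed, at most 10 in all, crops included, and the job is handed in when it is done.

Besides the shell and the picture viewer there is one more tool, called as a command line: name --pt "numbers of a row" for each row, then --argument value for the rest. jog_arm: Moves the arm, as the interface text tells. Its arguments: {"type":"object","properties":{"deltas":{"type":"array"},"newtons":{"type":"number"}},"required":["deltas"]}

```bash
mkdir -p pics; ls
python3 - <<'E'
from station import bot
import cv2,numpy as np
o=bot.get_obs();print(o, bot.tip_reach)
for n in("side","top"):
    c=bot.read_camera(n);print(n,c["K"],c["eye"],c["attitude"])
    cv2.imwrite(f"pics/{n}0.png",c["img"][:,:,::-1])
E
```

```text
pics
{'t': 0.0, 'q': array([ 1.06090184,  0.47780345,  0.02229994,  1.55645199, -0.01151365,
        1.10929081, -0.08309195]), 'joint_vel': array([ 5.26058508e-04,  2.52341325e-05,  1.51218581e-04, -1.22753116e-04,
       -2.09233146e-04,  4.62500555e-04,  9.88870696e-04]), 'joint_torque': array([-7.36893326e-04, -5.96445608e+01,  1.60724223e+00, -2.81193835e+01,
        1.23265429e-02,  9.34201526e-03,  2.18103219e-05]), 'eef_pos': array([ 0.26377176, -0.62072925,  0.25232243]), 'tool_rot': array([-8.82798413e-04,  9.79881643e-01,  1.99577383e-01, -2.33634661e-04]), 'contact_force': array([-0.24176577, -0.23728636, -0.0854892 ]), 'torque': array([ 0.0172386 , -0.01590758, -0.01506451]), 'grasp_force': 0.0, 'gripper_width': 1.0012127525663883} 0.022
side [[381.92703683   0.         250.67180568]
 [  0.         381.92703683 189.80463944]
 [  0.           0.           1.        ]] [ 0.33152385 -0.47319796  0.66157738] [-0.33855457  0.920151   -0.18260549  0.07319957]
top [[394.81262514   0.         253.91227768]
 [  0.         394.81262514 188.80078436]
 [  0.           0.           1.        ]] [ 0.47478801 -0.01099753  0.9597275 ] [-0.02385993  0.70788825 -0.70517273  0.03250161]
```

View pics/top0.png

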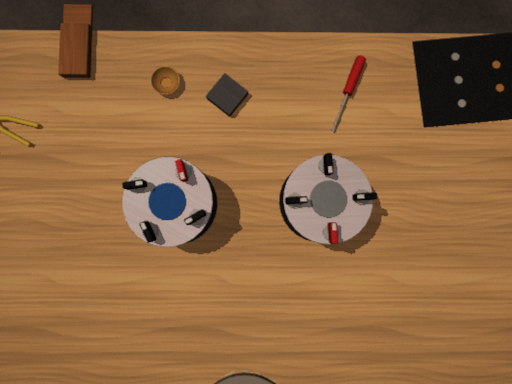

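View pics/side0.png

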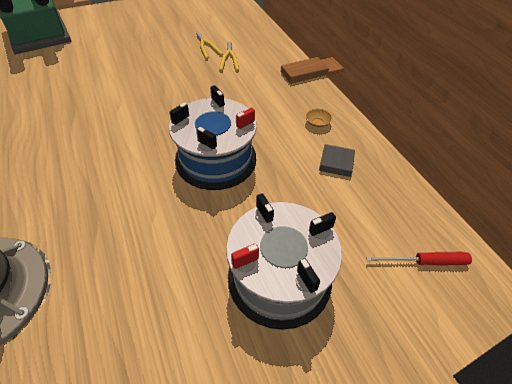

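The top view has the blue barrel with its disc at (167,201). Its red knob is at (182,170), with black knobs at (135,184), (148,231) and (195,217). The grey barrel is at (329,199).

```bash
cat > h.py <<'E'
import cv2,numpy as np
from scipy.spatial.transform import Rotation as R
def cast(c,uv,z):
    w=np.asarray(c["attitude"]);M=R.from_quat(np.r_[w[1:],w[0]]).as_matrix()
    uv=np.atleast_2d(uv);d=np.c_[uv,np.ones(len(uv))]@np.linalg.inv(c["K"]).T@M.T
    e=np.asarray(c["eye"]);return e+d*((z-e[2])/d[:,2])[:,None]
def masks(c):
    h=cv2.cvtColor(c["img"],cv2.COLOR_RGB2HSV);H,S,V=[h[...,i].astype(int) for i in range(3)]
    return dict(blue=(H>100)&(H<125)&(S>120)&(V>50), red=((H<6)|(H>174))&(S>170)&(V>60), black=(V<50), white=(V>200)&(S<60))
def blobs(m,lo,hi=1e9):
    n,l,s,ce=cv2.connectedComponentsWithStats(m.astype(np.uint8))
    return [(l==i,ce[i],s[i,4]) for i in range(1,n) if lo<=s[i,4]<=hi]
E
python3 - <<'E'
from station import bot
from h import *
for n in("top","side"):
    c=bot.read_camera(n);m=masks(c)
    b=max(blobs(m["blue"],100),key=lambda t:t[2])if n=="top" else sorted(blobs(m["blue"],100),key=lambda t:t[1][1])[0]
    ctr=cast(c,b[1],.117)[0];P=cast(c,np.argwhere(b[0])[:,::-1],.117)
    print(n,"disc",b[1],b[2],ctr.round(4),np.ptp(P,axis=0).round(3))
    for k in("red","black"):
        for q,ce,a in blobs(m[k],25,600):
            p=cast(c,ce,.14)[0]
            r=np.hypot(*(p-ctr)[:2])
            if r<.1:
                (x,y),wh,an=cv2.minAreaRect(np.argwhere(q)[:,::-1].astype(np.float32))
                X=cast(c,np.argwhere(q)[:,::-1],.145)[:,:2];w,v=np.linalg.eigh(np.cov(X.T))
                print(k,ce.round(1),a,p.round(3),"r",r.round(3),"az",np.arctan2(*(p-ctr)[1::-1]).round(3),"bar",np.arctan2(v[1,1],v[0,1]).round(3),np.sqrt(12*w).round(3))
c=bot.read_camera("top")
cv2.imwrite("pics/c1.png",cv2.resize(c["img"][145:260,110:230,::-1],None,fx=5,fy=5,interpolation=2))
E
```

```text
top disc [166.81445312 201.21191406] 1024 [0.5148 0.1643 0.117 ] [0.075 0.075 0.   ]
red [180.3 167. ] 89 [0.585 0.133 0.14 ] r 0.077 az -0.42 bar -2.719 [0.013 0.035]
black [209.6 211.2] 246 [0.493 0.071 0.14 ] r 0.096 az -1.796 bar 2.918 [0.03  0.124]
black [133.4 185. ] 132 [0.547 0.229 0.14 ] r 0.073 az 1.11 bar 1.607 [0.015 0.049]
black [197.6 215.9] 106 [0.484 0.095 0.14 ] r 0.076 az -1.997 bar 2.201 [0.014 0.035]
black [149.  232.5] 154 [0.449 0.195 0.14 ] r 0.072 az 2.709 bar -2.829 [0.018 0.037]
side disc [213.78697183 122.30633803] 568 [0.5168 0.1655 0.117 ] [0.077 0.077 0.   ]
red [245.7 117.9] 232 [0.577 0.127 0.14 ] r 0.072 az -0.569 bar -2.414 [0.027 0.06 ]
black [217.   96.5] 160 [0.545 0.222 0.14 ] r 0.063 az 1.101 bar 1.501 [0.02  0.073]
black [178.9 114.1] 244 [0.448 0.192 0.14 ] r 0.074 az 2.767 bar 0.969 [0.033 0.053]
black [207.  138.6] 249 [0.479 0.095 0.14 ] r 0.08 az -2.06 bar 1.758 [0.029 0.052]
```

View pics/c1.png

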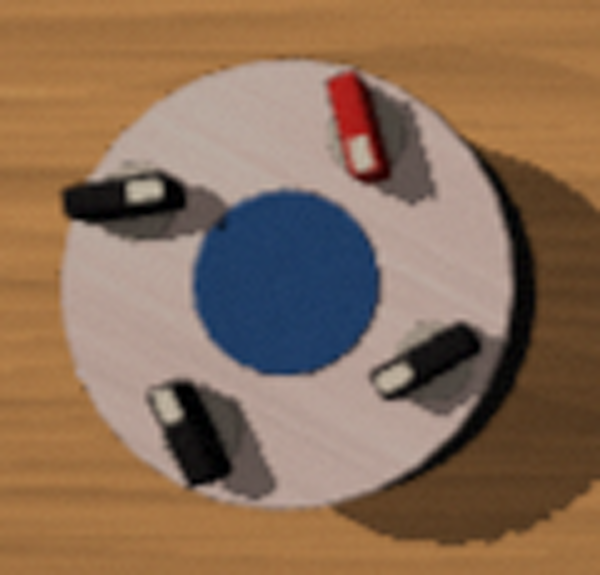

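The crop shows all four bars with their marks. Red runs (345,73)-(373,182), left (65,203)-(183,189), across (167,385)-(210,480), and right (376,386)-(476,335). Next I'll cast these ends onto the bar-top plane.

Run:
```python
from station import bot
from h import *
c=bot.read_camera("top")
# far end, mark end (crop px) of each bar top
B=dict(red=[(345,73),(373,182)],across=[(210,480),(167,385)],left=[(65,203),(183,189)],right=[(476,335),(376,386)])
P={k:cast(c,np.array(v)/5-.4+[110,145],.152)[:,:2] for k,v in B.items()}
mid={k:v.mean(0) for k,v in P.items()}
ctr=sum(mid.values())/4
d=mid["red"]-mid["across"]+0; e=mid["left"]-mid["right"]
az=np.arctan2(d[1],d[0]); az2=np.arctan2(e[1],e[0])-np.pi/2
print("ctr",ctr,"az",az,az2,np.hypot(*d),np.hypot(*e)); az=(az+az2)/2
for k,o in dict(red=0,across=np.pi,left=np.pi/2,right=-np.pi/2).items():
    v=P[k][1]-P[k][0];m=np.arctan2(v[1],v[0]);a=az+o
    val=(m-(a+np.pi)+np.pi)%(2*np.pi)-np.pi
    p=ctr+.072*np.array([np.cos(a),np.sin(a)])
    print(k,"ideal",p.round(4),"meas",mid[k].round(4),"len",np.hypot(*v).round(3),"bar ang",m.round(3),"val",val.round(3),"reach",np.hypot(*p).round(3))
o=bot.get_obs();w=o["tool_rot"];M=R.from_quat(np.r_[w[1:],w[0]]).as_matrix();print("tool x ang",np.arctan2(M[1,0],M[0,0]),o["t"])
```

```text
ctr [0.51501415 0.16175186] az -0.4908713606326988 -0.49222362549232135 0.14166854140950122 0.14121427789666882
red ideal [0.5785 0.1278] meas [0.5773 0.1284] len 0.047 bar ang -2.875 val 0.758 reach 0.592
across ideal [0.4515 0.1957] meas [0.4524 0.1952] len 0.042 bar ang 0.447 val 0.938 reach 0.492
left ideal [0.549  0.2252] meas [0.5486 0.2239] len 0.048 bar ang -1.447 val 0.615 reach 0.593
right ideal [0.481  0.0983] meas [0.4818 0.0994] len 0.045 bar ang 2.048 val 0.969 reach 0.491
tool x ang 0.4018185944690817 0.3
```

jog_arm --pt "0.015 0.0356 0 0 0 0.1432 0.6" --pt "0.015 0.0356 0 0 0 0.1432 0.6" --pt "0.015 0.0356 0 0 0 0.1432 0.6" --pt "0.015 0.0356 0 0 0 0.1432 0.6" --pt "0.015 0.0356 0 0 0 0.1432 0.6" --pt "0.015 0.0356 0 0 0 0.1432 0.6" --pt "0.015 0.0356 0 0 0 0.1432 0.6" --pt "0.015 0.0356 0 0 0 0.1432 0.6" --pt "0.015 0.0356 0 0 0 0.1432 0.6" --pt "0.015 0.0356 0 0 0 0.1432 0.6" --newtons 30

```text
t: 1.3
eef_pos: [0.4144, -0.2638, 0.2535]
tool_rot: [0.0, 0.606, 0.795, -0.0]
contact_force: [0.1, -0.6, 0.0]
gripper_width: 0.601
grasp_force: 0.0
```

jog_arm --pt "0.015 0.0356 0 0 0 0.1432 0.6" --pt "0.015 0.0356 0 0 0 0.1432 0.6" --pt "0.015 0.0356 0 0 0 0.1432 0.6" --pt "0.015 0.0356 0 0 0 0.1432 0.6" --pt "0.015 0.0356 0 0 0 0.1432 0.6" --pt "0.015 0.0356 0 0 0 0.1432 0.6" --pt "0.015 0.0356 0 0 0 0.1432 0.6" --pt "0.015 0.0356 0 0 0 0.1432 0.6" --pt "0.015 0.0356 0 0 0 0.1432 0.6" --pt "0.015 0.0356 0 0 0 0.1432 0.6"

```text
t: 2.3
eef_pos: [0.5645, 0.0919, 0.2534]
tool_rot: [0.0, -0.065, 0.998, -0.0]
contact_force: [0.3, -1.1, -0.3]
gripper_width: 0.599
grasp_force: 0.0
```

jog_arm --pt "0.015 0.0356 0 0 0 0.1432 0.6" --pt "0 0 0 0 0 0 0.6" --pt "0 0 0 0 0 0 0.6"

```text
t: 2.6
eef_pos: [0.5789, 0.1272, 0.253]
tool_rot: [-0.0, -0.134, 0.991, 0.0]
contact_force: [-0.4, -1.2, 0.1]
gripper_width: 0.595
grasp_force: 0.0
```

```bash
cat > st.py <<'E'
from station import bot
from h import *
import sys
T=dict(red=(.5785,.1278,3.408,2.650),across=(.4515,.1957,3.589,2.650),left=(.549,.2252,1.695,1.079),right=(.481,.0983,2.048,1.079))
def st(k,i=2):
    o=bot.get_obs();w=o["tool_rot"];M=R.from_quat(np.r_[w[1:],w[0]]).as_matrix()
    a=np.arctan2(M[1,0],M[0,0]);t=T[k];f=lambda x:(x+np.pi)%(2*np.pi)-np.pi
    print("t",o["t"],"pos",o["eef_pos"].round(4),"d",(np.array(t[:2])-o["eef_pos"][:2]).round(4),"drot start",f(t[2]-a).round(3),"drot tight",f(t[3]-a).round(3),"tilt",M[:2,2].round(4),"q",o["q"].round(2),"F",o["contact_force"].round(1),"T",o["torque"].round(2),"w",round(o["gripper_width"],2),o["grasp_force"])
if __name__=="__main__":
    st(sys.argv[1])
    for n in sys.argv[2:]:
        nm,f=n.split(":");cv2.imwrite(f"pics/{f}.png",bot.read_camera(nm)["img"][:,:,::-1])
E
python3 st.py red side:s1
```

```text
t 2.6 pos [0.5789 0.1272 0.253 ] d [-0.0004  0.0006] drot start -0.002 drot tight -0.76 tilt [-0.0007  0.0004] q [ 0.3   0.46 -0.82  1.72  0.37  1.13  1.2 ] F [-0.4 -1.2  0.1] T [-0.    0.05 -0.05] w 0.59 0.0
```

View pics/s1.png

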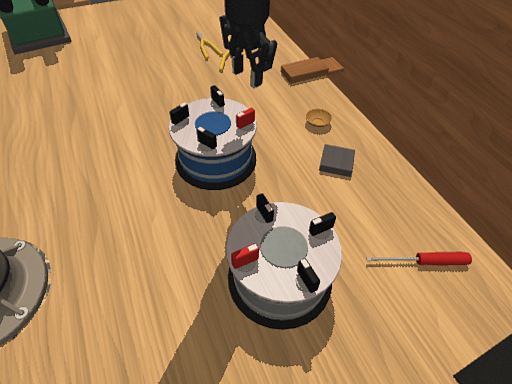

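The fingers are above and behind the red knob, tips near (253,75) with the knob at (245,118), as expected from the extra height. Next I descend and close.

jog_arm --pt "0 0 -0.035 0 0 0 0.6" --pt "0 0 -0.035 0 0 0 0.6" --pt "0 0 -0.02 0 0 0 0.6" --pt "0 0 -0.015 0 0 0 0.6" --pt "0 0 0 0 0 0 0.1" --pt "0 0 0 0 0 0 0.0" --pt "0 0 0 0 0 0 0.0" --pt "0 0 0 0 0 0 0.0" --pt "0 0 0 0 0 0 0.0" --newtons 30

```text
t: 3.55
eef_pos: [0.5774, 0.1317, 0.1493]
tool_rot: [0.0, -0.135, 0.991, 0.003]
contact_force: [-3.3, 12.2, -6.9]
gripper_width: 0.15
grasp_force: 33.5
```

```bash
python3 st.py red top:t1
```

```text
t 3.55 pos [0.5774 0.1317 0.1493] d [ 0.0011 -0.0039] drot start -0.005 drot tight -0.763 tilt [-0.0004  0.0069] q [ 0.24  0.58 -0.77  1.81  0.48  0.94  1.11] F [-3.3 12.2 -6.9] T [ 2.36  0.67 -0.05] w 0.15 33.490250408649445
```

jog_arm --pt "-0.001 0.0045 0 0 0 0 0.0" --pt "0 0 0 0 0 -0.1 0.0" --pt "0 0 0 0 0 -0.12 0.0" --pt "0 0 0 0 0 -0.12 0.0" --pt "0 0 0 0 0 -0.12 0.0" --pt "0 0 0 0 0 -0.12 0.0" --pt "0 0 0 0 0 -0.1 0.0"

```text
t: 4.3
eef_pos: [0.5774, 0.1321, 0.1493]
tool_rot: [-0.0, 0.207, 0.978, 0.001]
contact_force: [-2.6, 3.9, -3.6]
gripper_width: 0.151
grasp_force: 34.0
```

```bash
python3 st.py red
```

```text
t 4.3 pos [0.5774 0.1321 0.1493] d [ 0.0011 -0.0043] drot start 0.683 drot tight -0.075 tilt [-0.0001  0.0013] q [ 0.13  0.53 -0.61  1.82  0.37  0.91  0.51] F [-2.6  3.9 -3.6] T [0.65 0.67 0.02] w 0.15 34.04329776763916
```

jog_arm --pt "0 0 0 0 0 -0.06 0.0" --pt "0 0 0 0 0 -0.06 0.0" --pt "0 0 0 0 0 -0.05 0.0" --pt "0 0 0 0 0 0 0.0"

```text
t: 4.7
eef_pos: [0.5777, 0.1321, 0.1494]
tool_rot: [0.001, 0.285, 0.959, 0.0]
contact_force: [-4.0, 2.8, -0.2]
gripper_width: 0.155
grasp_force: 72.0
```

```bash
python3 st.py red
```

```text
t 4.7 pos [0.5777 0.1321 0.1494] d [ 0.0008 -0.0043] drot start 0.844 drot tight 0.086 tilt [0.0011 0.0001] q [ 0.1   0.52 -0.57  1.82  0.35  0.9   0.36] F [-4.   2.8 -0.2] T [0.4  0.69 1.72] w 0.15 72.02973833307624
```

jog_arm --pt "0 0 0 0 0 0.04 0.2" --pt "0 0 0 0 0 0 0.6" --pt "0 0 0 0 0 0 0.6" --pt "0 0 0.03 0 0 0 0.6" --pt "0 0 0.035 0 0 0 0.6" --newtons 30

```text
t: 5.2
eef_pos: [0.5774, 0.1301, 0.2131]
tool_rot: [-0.001, 0.269, 0.963, -0.001]
contact_force: [1.2, 0.3, -0.2]
gripper_width: 0.603
grasp_force: 0.0
```

jog_arm --pt "-0.018 0.0097 0 0 0 0.14 0.6" --pt "-0.018 0.0097 0 0 0 0.14 0.6" --pt "-0.018 0.0097 0 0 0 0.14 0.6" --pt "-0.018 0.0097 0 0 0 0.14 0.6" --pt "-0.018 0.0097 0 0 0 0.14 0.6" --pt "-0.018 0.0097 0 0 0 0.14 0.6" --pt "-0.018 0.0097 0 0 0 0.14 0.6" --pt "0 0 0 0 0 0 0.6"

```text
t: 6.0
eef_pos: [0.4501, 0.2001, 0.2138]
tool_rot: [0.0, -0.219, 0.976, 0.0]
contact_force: [1.1, -0.4, -0.4]
gripper_width: 0.604
grasp_force: 0.0
```

```bash
python3 st.py across
python3 - <<'E'
from station import bot
from h import *
a=[cv2.resize(bot.read_camera(n)["img"][y:y+120,x:x+120,::-1],None,fx=3.3,fy=3.3,interpolation=2) for n,x,y in(("top",105,140),("side",150,75))]
cv2.imwrite("pics/p2.png",np.hstack(a))
E
```

```text
t 6.0 pos [0.4501 0.2001 0.2138] d [ 0.0014 -0.0044] drot start 0.005 drot tight -0.934 tilt [0.0001 0.0001] q [ 0.21  0.35 -0.9   1.98  0.33  0.97  1.16] F [ 1.1 -0.4 -0.4] T [-0.02 -0.01  0.03] w 0.6 0.0
```

View pics/p2.png

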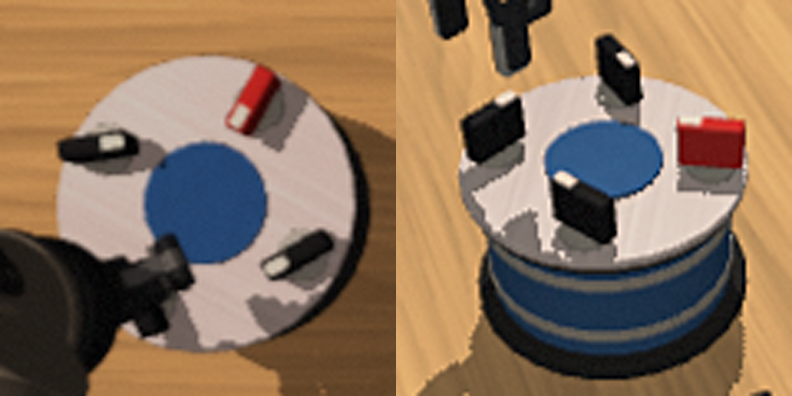

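The red bar lies along the radius with its mark towards the middle (top crop, 240,118). Next is the across knob.

jog_arm --pt "0 0 -0.03 0 0 0 0.6" --pt "0 0 -0.02 0 0 0 0.6" --pt "0 0 -0.015 0 0 0 0.6" --pt "0 0 0 0 0 0 0.1" --pt "0 0 0 0 0 0 0.0" --pt "0 0 0 0 0 0 0.0" --pt "0 0 0 0 0 0 0.0" --pt "0 0 0 0 0 0 0.0" --newtons 30

```text
t: 6.9
eef_pos: [0.4522, 0.2004, 0.1493]
tool_rot: [0.001, -0.217, 0.976, 0.001]
contact_force: [-1.8, 5.4, -1.9]
gripper_width: 0.154
grasp_force: 33.7
```

```bash
python3 st.py across
```

```text
t 6.9 pos [0.4522 0.2004 0.1493] d [-0.0007 -0.0047] drot start 0.009 drot tight -0.93 tilt [0.0015 0.0025] q [ 0.15  0.44 -0.84  2.03  0.44  0.85  1.06] F [-1.8  5.4 -1.9] T [ 0.96  0.27 -0.04] w 0.15 33.659173250198364
```

jog_arm --pt "0 0.0015 0 0 0 -0.1 0.0" --pt "0 0 0 0 0 -0.12 0.0" --pt "0 0 0 0 0 -0.12 0.0" --pt "0 0 0 0 0 -0.12 0.0" --pt "0 0 0 0 0 -0.12 0.0" --pt "0 0 0 0 0 -0.12 0.0" --pt "0 0 0 0 0 -0.12 0.0" --pt "0 0 0 0 0 -0.07 0.0" --pt "0 0 0 0 0 -0.06 0.0"

```text
t: 7.8
eef_pos: [0.4521, 0.1991, 0.1492]
tool_rot: [0.001, 0.255, 0.967, -0.001]
contact_force: [-2.3, -3.1, 5.4]
gripper_width: 0.153
grasp_force: 40.1
```

jog_arm --pt "0 0 0 0 0 -0.05 0.0" --pt "0 0 0 0 0 -0.03 0.0" --pt "0 0 0 0 0 0 0.0"

```text
t: 8.1
eef_pos: [0.4523, 0.199, 0.1494]
tool_rot: [0.001, 0.29, 0.957, -0.002]
contact_force: [-1.0, -4.6, 6.1]
gripper_width: 0.157
grasp_force: 78.3
```

```bash
python3 st.py across
```

```text
t 8.1 pos [0.4523 0.199  0.1494] d [-0.0008 -0.0033] drot start 1.035 drot tight 0.096 tilt [ 0.0018 -0.0037] q [-0.04  0.38 -0.61  2.04  0.31  0.8   0.16] F [-1.  -4.6  6.1] T [-1.01  0.44  2.06] w 0.16 78.29361593350768
```

jog_arm --pt "0 0 0 0 0 0.04 0.2" --pt "0 0 0 0 0 0 0.6" --pt "0 0 0 0 0 0 0.6" --pt "0 0 0.03 0 0 0 0.6" --pt "0 0 0.035 0 0 0 0.6"

```text
t: 8.6
eef_pos: [0.4511, 0.1997, 0.2132]
tool_rot: [-0.001, 0.273, 0.962, -0.001]
contact_force: [0.5, -0.6, -0.4]
gripper_width: 0.596
grasp_force: 0.0
```

jog_arm --pt "0.0139 0.0041 0 0 0 -0.128 0.6" --pt "0.0139 0.0041 0 0 0 -0.128 0.6" --pt "0.0139 0.0041 0 0 0 -0.128 0.6" --pt "0.0139 0.0041 0 0 0 -0.128 0.6" --pt "0.0139 0.0041 0 0 0 -0.128 0.6" --pt "0.0139 0.0041 0 0 0 -0.128 0.6" --pt "0.0139 0.0041 0 0 0 -0.128 0.6" --pt "0 0 0 0 0 0 0.6"

```text
t: 9.4
eef_pos: [0.5507, 0.2293, 0.2135]
tool_rot: [0.0, 0.664, 0.748, 0.001]
contact_force: [-0.7, 0.4, -0.0]
gripper_width: 0.599
grasp_force: 0.0
```

```bash
python3 st.py left
```

```text
t 9.4 pos [0.5507 0.2293 0.2135] d [-0.0017 -0.0041] drot start 0.004 drot tight -0.612 tilt [0.0011 0.0006] q [-0.17  0.42 -0.43  1.77  0.21  0.99 -0.56] F [-0.7  0.4 -0. ] T [-0.08 -0.01 -0.01] w 0.6 0.0
```

jog_arm --pt "-0.001 0 -0.03 0 0 0 0.6" --pt "0 0 -0.02 0 0 0 0.6" --pt "0 0 -0.015 0 0 0 0.6" --pt "0 0 0 0 0 0 0.1" --pt "0 0 0 0 0 0 0.0" --pt "0 0 0 0 0 0 0.0" --pt "0 0 0 0 0 0 0.0" --pt "0 0 0 0 0 0 0.0" --newtons 30

```text
t: 10.2
eef_pos: [0.5481, 0.2293, 0.1494]
tool_rot: [0.0, 0.662, 0.749, 0.0]
contact_force: [-5.5, -1.0, 6.8]
gripper_width: 0.154
grasp_force: 32.9
```

```bash
python3 st.py left
```

```text
t 10.2 pos [0.5481 0.2293 0.1494] d [ 0.0009 -0.0041] drot start 0.002 drot tight -0.614 tilt [0.0004 0.0003] q [-0.19  0.5  -0.41  1.82  0.25  0.87 -0.6 ] F [-5.5 -1.   6.8] T [-0.13  1.08 -0.01] w 0.15 32.8849321603775
```

jog_arm --pt "-0.0015 0 0 0 0 -0.1 0.0" --pt "0 0 0 0 0 -0.12 0.0" --pt "0 0 0 0 0 -0.12 0.0" --pt "0 0 0 0 0 -0.12 0.0" --pt "0 0 0 0 0 -0.1 0.0" --pt "0 0 0 0 0 -0.06 0.0" --pt "0 0 0 0 0 -0.06 0.0" --pt "0 0 0 0 0 -0.04 0.0" --pt "0 0 0 0 0 0 0.0"

```text
t: 11.1
eef_pos: [0.5482, 0.2302, 0.1496]
tool_rot: [0.0, 0.883, 0.469, 0.002]
contact_force: [0.8, 1.2, 3.2]
gripper_width: 0.162
grasp_force: 78.1
```

```bash
python3 st.py left
```

```text
t 11.1 pos [0.5482 0.2302 0.1496] d [ 0.0008 -0.005 ] drot start 0.719 drot tight 0.103 tilt [0.0042 0.0017] q [-0.31  0.47 -0.25  1.84  0.15  0.85 -1.23] F [0.8 1.2 3.2] T [ 0.34 -0.29  0.9 ] w 0.16 78.05517856031656
```

jog_arm --pt "0 0 0 0 0 0.04 0.2" --pt "0 0 0 0 0 0 0.6" --pt "0 0 0 0 0 0 0.6" --pt "0 0 0.03 0 0 0 0.6" --pt "0 0 0.035 0 0 0 0.6"

```text
t: 11.6
eef_pos: [0.5458, 0.2282, 0.2125]
tool_rot: [-0.0, 0.875, 0.485, -0.002]
contact_force: [1.0, 0.4, -0.3]
gripper_width: 0.598
grasp_force: 0.0
```

jog_arm --pt "-0.0084 -0.016 0 0 0 0.129 0.6" --pt "-0.0084 -0.016 0 0 0 0.129 0.6" --pt "-0.0084 -0.016 0 0 0 0.129 0.6" --pt "-0.0084 -0.016 0 0 0 0.129 0.6" --pt "-0.0084 -0.016 0 0 0 0.129 0.6" --pt "-0.0084 -0.016 0 0 0 0.129 0.6" --pt "-0.0084 -0.016 0 0 0 0.129 0.6" --pt "-0.0084 -0.016 0 0 0 0.129 0.6" --pt "0 0 0 0 0 0 0.6"

```text
t: 12.5
eef_pos: [0.4787, 0.0983, 0.2131]
tool_rot: [-0.0, 0.522, 0.853, -0.001]
contact_force: [0.5, -0.2, -0.1]
gripper_width: 0.599
grasp_force: 0.0
```

```bash
python3 st.py right;  python3 - <<'E'
from station import bot
from h import *
a=[cv2.resize(bot.read_camera(n)["img"][y:y+120,x:x+120,::-1],None,fx=3.3,fy=3.3,interpolation=2) for n,x,y in(("top",105,140),("side",150,75))]
cv2.imwrite("pics/p3.png",np.hstack(a))
E
```

```text
t 12.5 pos [0.4787 0.0983 0.2131] d [ 0.0023 -0.    ] drot start 0.005 drot tight -0.964 tilt [-0.001  -0.0014] q [ 0.06  0.25 -0.45  2.01  0.14  0.91  0.01] F [ 0.5 -0.2 -0.1] T [-0.04  0.   -0.03] w 0.6 0.0
```

View pics/p3.png

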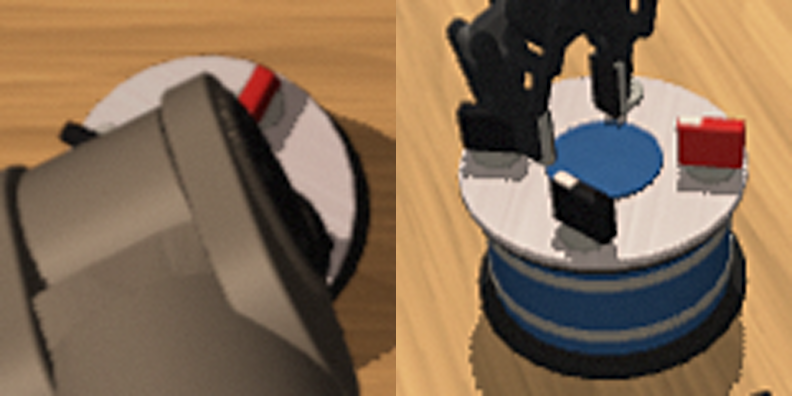

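The side crop shows the gripper straddling the line to the right knob (580,205), and the left and across knobs have turned. The arm hides the rest of the lid in the top crop. I'll correct the offset and descend.

jog_arm --pt "0.0023 0.004 -0.03 0 0 0 0.6" --pt "0 0 -0.02 0 0 0 0.6" --pt "0 0 -0.014 0 0 0 0.6" --pt "0 0 0 0 0 0 0.1" --pt "0 0 0 0 0 0 0.0" --pt "0 0 0 0 0 0 0.0" --pt "0 0 0 0 0 0 0.0" --pt "0 0 0 0 0 0 0.0" --newtons 30

```text
t: 13.4
eef_pos: [0.4796, 0.1044, 0.1497]
tool_rot: [-0.001, 0.522, 0.853, -0.002]
contact_force: [-8.0, -1.5, 4.8]
gripper_width: 0.155
grasp_force: 30.7
```

```bash
python3 st.py right
```

```text
t 13.4 pos [0.4796 0.1044 0.1497] d [ 0.0014 -0.0061] drot start 0.004 drot tight -0.965 tilt [-0.0042 -0.002 ] q [ 0.02  0.35 -0.43  2.06  0.2   0.78 -0.06] F [-8.  -1.5  4.8] T [-0.29  1.8   0.03] w 0.16 30.66906899213791
```

jog_arm --pt "-0.002 0 0 0 0 -0.1 0.0" --pt "0 0 0 0 0 -0.12 0.0" --pt "0 0 0 0 0 -0.12 0.0" --pt "0 0 0 0 0 -0.12 0.0" --pt "0 0 0 0 0 -0.12 0.0" --pt "0 0 0 0 0 -0.12 0.0" --pt "0 0 0 0 0 -0.12 0.0" --pt "0 0 0 0 0 -0.07 0.0" --pt "0 0 0 0 0 -0.07 0.0"

```text
t: 14.3
eef_pos: [0.4811, 0.1043, 0.1498]
tool_rot: [0.001, 0.857, 0.515, 0.001]
contact_force: [3.9, -2.2, -9.2]
gripper_width: 0.157
grasp_force: 29.2
```

jog_arm --pt "0 0 0 0 0 -0.06 0.0" --pt "0 0 0 0 0 -0.05 0.0" --pt "0 0 0 0 0 0 0.0"

```text
t: 14.6
eef_pos: [0.4815, 0.1053, 0.1501]
tool_rot: [0.001, 0.883, 0.469, 0.002]
contact_force: [6.0, -1.7, -8.6]
gripper_width: 0.158
grasp_force: 74.6
```

```bash
python3 st.py right
```

```text
t 14.6 pos [0.4815 0.1053 0.1501] d [-0.0005 -0.007 ] drot start 1.071 drot tight 0.102 tilt [0.0042 0.0004] q [-0.17  0.32 -0.21  2.07  0.1   0.75 -1.03] F [ 6.  -1.7 -8.6] T [ 0.04 -1.16  0.98] w 0.16 74.59493156522512
```

Release, retreat and check.

jog_arm --pt "0 0 0 0 0 0.04 0.2" --pt "0 0 0 0 0 0 0.6" --pt "0 0 0 0 0 0 0.6" --pt "0 0 0.03 0 0 0 0.6" --pt "0 0 0.05 0 0 0 0.6" --pt "0.01 -0.04 0.02 0 0 0 0.6" --pt "0.01 -0.045 0 0 0 0 0.6" --pt "0.005 -0.045 0 0 0 0 0.6" --pt "0 -0.045 0 0 0 0 0.6" --pt "0 -0.045 0 0 0 0 0.6"

```text
t: 15.6
eef_pos: [0.505, -0.1167, 0.2501]
tool_rot: [0.0, 0.874, 0.486, 0.001]
contact_force: [1.1, -0.5, 0.9]
gripper_width: 0.6
grasp_force: 0.0
```

jog_arm --pt "0 -0.045 0 0 0 0 0.6" --pt "0 -0.045 0 0 0 0 0.6" --pt "0 -0.045 0 0 0 0 0.6" --pt "0 0 0 0 0 0 0.6"

```text
t: 16.0
eef_pos: [0.5033, -0.2575, 0.2498]
tool_rot: [0.002, 0.877, 0.481, -0.001]
contact_force: [-0.2, 0.6, -0.5]
gripper_width: 0.602
grasp_force: 0.0
```

```bash
python3 st.py right;  python3 - <<'E'
from station import bot
from h import *
a=[cv2.resize(bot.read_camera(n)["img"][y:y+120,x:x+120,::-1],None,fx=3.3,fy=3.3,interpolation=2) for n,x,y in(("top",105,140),("side",150,75))]
cv2.imwrite("pics/p4.png",np.hstack(a))
E
```

```text
t 16.0 pos [ 0.5033 -0.2575  0.2498] d [-0.0223  0.3558] drot start 1.044 drot tight 0.075 tilt [ 0.0005 -0.0036] q [ 0.36  0.3   0.01  1.83  0.    1.01 -0.21] F [-0.2  0.6 -0.5] T [0.03 0.02 0.02] w 0.6 0.0
```

View pics/p4.png

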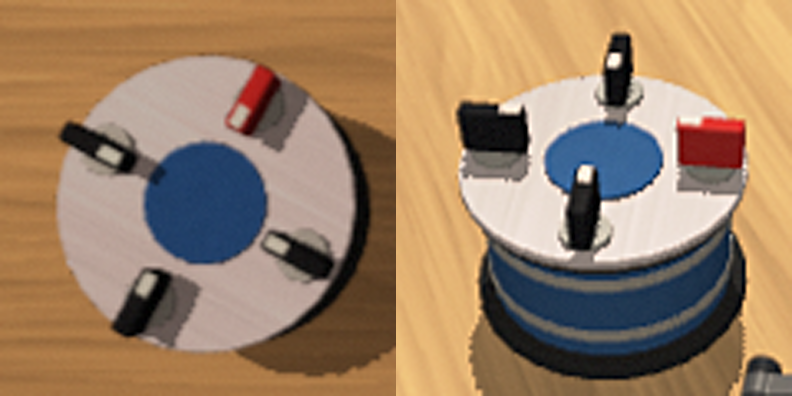

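All four bars lie along the radii with their white marks inward: red (240,118), across (150,285), left (115,155) and right (275,243) in the top crop. The arm is clear of the barrel.

```bash
python3 -c "
from station import bot
print(bot.hand_in())"
```

```text
the job is handed in; nothing more can be done
None
```

The blue barrel's four wing knobs are turned clockwise to their stops in the order red, across, left, right; the final picture shows every white mark pointing to the middle of the lid, the gripper has let go and is clear, and the job was handed in at about 16 s (the hand-in returned no verdict).

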